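Find and replace the tired spring clip of the gluing jig

ROBOT

A 6-joint arm with a two-finger parallel gripper is mounted at the origin on a cart in front of the work surface, level with it; the furniture and walls round the work are solid. World frame = base frame: x ahead of the robot, y to its left, z up, the work surface at z = 0. Lengths are in m, angles in rad, forces in N, time in s.
With the tool pointing down it reaches from about 0.35 to 0.85 m from the base axis. Payload 8.1 kg.
Tool frame: the origin (TCP) lies at the centre of the arm's flange, where the gripper is bolted on; the fingertips stand 186 mm ahead of it and the grasp point (between the pads) lies 167 mm ahead of it; z points along the fingers, y is the line along which they close (so a half turn about z gives the same grasp; the last joint's range is limited). The gripper opens to 93 mm and grips with 3 to 60 N. Pads are 15 mm wide; open, the fingers measure 128 mm over their backs; the gripper's body (75 mm by 188 mm) begins 65 mm behind the grasp point.
Start: joints at [-1.332, 0.13, 1.488, -0, 1.523, -0.085], TCP at [0.191, -0.569, 0.405] pointing down, gripper open.
Joint ranges: [-2.96, 2.96], [-0.89, 2.26], [0.02, 2.5], [-1.34, 4.48], [0, 2.73], [-2.66, 2.66]. Speed limits (rad/s): [2.39, 2.39, 2.79, 3.14, 3.14, 3.14].

INTERFACE

Orientations are given as a rotation vector (axis times angle).
In Python, from plant import read_state, read_camera, camera_params, robot gives the robot as it stands.
- The arm moves only by the tool carry_out, never from a script. Its argument "targets" is a list of rows, each an object of numbers: "hand": the opening in per cent of the stroke, from 0 (shut) to 100 (fully open); "x", "y", "z": the shift along the tool's x, y, z in m; "ax", "ay", "az": the turn, a rotation vector about the tool's x, y, z in rad. In form: [{"hand": .., "x": .., "y": .., "z": .., "ax": .., "ay": .., "az": ..}, ...]. A call has 1 to 8 rows; each row is the pose to reach, as a shift and turn from the pose commanded when the call began, along the tool's axes at that moment; what a row does not reach only later rows make up. A row lasts 1/8 s, in which the tool goes at most 62.5 mm and 10.7 degrees, less where a joint would pass 70% of its speed; a pose out of reach is approached as far as the arm can. A call with a gripper value outside its range is refused whole. The fingers move at their own pace and stop on an object; "newtons" is the grip in N (left out, the last holds). Time passes only in rows, so rows that repeat a pose let the fingers close. It gives the time, the measured TCP pose, the force, the opening and the grip force at its end, in the units of the state.
- read_state(): the state, without advancing time (a new reading comes with each control period).
- read_camera(name): name is "side" or "top"; returns (picture, depth): 400x640x3 uint8, blue, green, red; 400x640 float32, m along the optical axis (not along the pixel's ray), 0 where there is no reading.
- camera_params(name): a dict with "fx", "fy", "cx", "cy" (pixels), "position" and "rotation" of the camera in the world. Camera axes: x right, y up, looking along -z (the intrinsics and any distortion apply to the point x, -y, -z); pixel columns grow to the right and rows downward; lengths in m; the calibration is good to about 2 mm. A picture is of the moment at which its call begins. camera_params takes no time and is no camera call.
- robot.close_job(): hands the job in; it is judged then, once.
The state is a dict: "t": time; "q": joint angles; "dq": joint speeds; "joint_torque": joint torques, N m; "tool_pos": TCP position; "orientation": TCP orientation; "force": force on the tool from outside, world axes, zero at the start; "wrist_torque": the same for the moment, N m; "opening": finger opening in m; "gripper_force": force on a finger pad.
Only numpy, scipy, OpenCV 4.12 (cv2) and the standard library are available. Lean on these libraries where they do the work, as an engineer would, in place of code of your own. Each camera call takes 0.05 s, during which the arm holds its last target. There are 200 camera calls.

TASK

The two spring clips on the wooden gluing jig hold a club's grip while the glue sets, and one of them has gone tired. First the left, then the right clip: press its steel tongue straight down on the red rivet with about 10 N, hold it steady there for half a second or more to judge how far it gives (the tired one gives about twice as far), and never load a tongue above 18 N. Then lift the tired clip out of its seat and set it down upright in the red scrap tray, and fit the spare clip, facing the same way, fully home in the empty seat, leaving the sound clip and everything else where they are.

Things in the scene. Friction and masses are not known exactly. Their poses are not given: they have to be found in the camera images.
- jig: Fixed light wooden board 160 (x) x 240 (y) x 22 mm with two pockets (seats), 10 mm deep, 113 (x) x 37 (y) mm (1.5 mm play each side of a foot, 1 mm chamfer), at y = +75 and -75 mm. A fixed vee block between them at x = -21 mm, 40 x 50 mm, stands 15 mm proud. Origin: centre of the underside; x away from the robot, y left; yaw within 0.2 rad.
- seat_left (a point): Centre of the floor of the left pocket (seen from the robot, jig y = +75 mm), 12 mm above the bench; axes as the jig's. A clip is home when its origin is here.
- seat_right (a point): The same for the right pocket (jig y = -75 mm).
- clip_a: Spring clip, 0.35 kg: steel foot 110 (x) x 34 (y) x 8 mm; riser block 28 (x) x 26 (y) mm centred at x = +31, sides free 8 to 44 mm above the underside (grasp there across y), its top 55 mm up. A leaf 20 mm wide runs from it to -x (toward the robot), underside 44 mm up. Origin: centre of the foot's underside; z up. Starts in the jig, left or right.
- clip_b: The other clip that starts in the jig: same shape, sizes and axes as clip_a.
- tongue_a: Clip_a's leaf (tongue) with a domed red rivet, 12 mm wide, at mid-span; bends elastically. Origin: top of the rivet, unloaded 48.5 to 50 mm above (a tired leaf a little lower) the clip's underside at clip x = -21 mm; axes as the clip's. Under 10 N a sound leaf gives about 4 to 7 mm here, a tired one about 8 to 13 mm; 15 mm of free travel below.
- tongue_b: Clip_b's leaf (tongue) with a domed red rivet, 12 mm wide, at mid-span; bends elastically. Origin: top of the rivet, unloaded 48.5 to 50 mm above (a tired leaf a little lower) the clip's underside at clip x = -21 mm; axes as the clip's. Under 10 N a sound leaf gives about 4 to 7 mm here, a tired one about 8 to 13 mm; 15 mm of free travel below.
- clip_spare: The sound spare: same shape, sizes and axes as clip_a; stands on the bench to the right of the jig, turned by up to 0.35 rad from straight ahead.
- tray_in (a point): Centre of the inner floor of the red scrap tray to the left of the jig, 4 mm above the bench; inside 182 (x) x 142 (y) mm, walls 24 mm high from the bench and 4 mm thick; axes along its sides.
- epoxy_tube_white: white glue tube, 43x146x29 mm, lying near the robot; a bystander
- epoxy_tube_blue: dark blue glue tube, 37x136x29 mm, lying near the robot; a bystander
- loose_grip: black rubber golf grip, 28x265x28 mm, lying behind the jig; a bystander
- iron_head: grey iron club head, 55x110x13 mm, behind the spare clip; a bystander
- tape_ring: roll of cream masking tape, 104x102x25 mm, far behind the jig; a bystander
- red_driver: screwdriver with red handle, 33x201x38 mm, in front of the jig on the right; a bystander
- tongue_spare: Of clip_spare, like the other tongues.
Not all that is in view belongs to the job. What is shaped like the clip_spare but purple is not meant.

How it is judged:
On the way, in this order (a step that is already met when the one before it is completed fails the run):
1. the left clip's tongue is held pressed at its rivet with 7.5 to 12.5 N for half a second (((y of tongue_a in the frame of jig above 0.03 m and contact force between the fingers and tongue_a between 7.5 and 12.5 N and horizontal distance between the grasp point and tongue_a below 0.02 m and height (world z) of clip_a below 0.02 m) or (y of tongue_b in the frame of jig above 0.03 m and contact force between the fingers and tongue_b between 7.5 and 12.5 N and horizontal distance between the grasp point and tongue_b below 0.02 m and height (world z) of clip_b below 0.02 m))), for 0.5 s.
2. the right clip's tongue is held pressed at its rivet with 7.5 to 12.5 N for half a second (((y of tongue_a in the frame of jig below -0.03 m and contact force between the fingers and tongue_a between 7.5 and 12.5 N and horizontal distance between the grasp point and tongue_a below 0.02 m and height (world z) of clip_a below 0.02 m) or (y of tongue_b in the frame of jig below -0.03 m and contact force between the fingers and tongue_b between 7.5 and 12.5 N and horizontal distance between the grasp point and tongue_b below 0.02 m and height (world z) of clip_b below 0.02 m))), for 0.5 s.
3. the tired clip stands upright in the scrap tray, let go (((z of tongue_a in the frame of clip_a below 0.0491 m and x of clip_a in the frame of tray_in between -0.09 and 0.09 m and y of clip_a in the frame of tray_in between -0.07 and 0.07 m and height (world z) of clip_a below 0.012 m and angle between clip_a's own z axis and vertical below 0.15 rad and linear speed of clip_a below 0.02 m/s and angular speed of clip_a below 0.2 rad/s and contact force between the fingers and clip_a below 0.1 N) or (z of tongue_b in the frame of clip_b below 0.0491 m and x of clip_b in the frame of tray_in between -0.09 and 0.09 m and y of clip_b in the frame of tray_in between -0.07 and 0.07 m and height (world z) of clip_b below 0.012 m and angle between clip_b's own z axis and vertical below 0.15 rad and linear speed of clip_b below 0.02 m/s and angular speed of clip_b below 0.2 rad/s and contact force between the fingers and clip_b below 0.1 N))), for 0.2 s.
At the end, for the whole second after the job is handed in: Tired clip upright (0.15 rad) on the scrap tray's floor; spare home in the seat it left (within 4 mm of centre, 2 mm of the floor, in line within 0.08 rad, facing as the old one did); sound clip in its seat (moved under 6 mm); all at rest (((z of tongue_a in the frame of clip_a below 0.0491 m and x of clip_a in the frame of tray_in between -0.09 and 0.09 m and y of clip_a in the frame of tray_in between -0.07 and 0.07 m and height (world z) of clip_a below 0.012 m and angle between clip_a's own z axis and vertical below 0.15 rad and linear speed of clip_a below 0.02 m/s and angular speed of clip_a below 0.2 rad/s and ((horizontal distance between clip_b and seat_left below 0.004 m and z of clip_b in the frame of seat_left below 0.002 m and angle between clip_b's own z axis and vertical below 0.035 rad and angle between the x axis of clip_b and the x axis of jig, either way round below 0.08 rad) or (horizontal distance between clip_b and seat_right below 0.004 m and z of clip_b in the frame of seat_right below 0.002 m and angle between clip_b's own z axis and vertical below 0.035 rad and angle between the x axis of clip_b and the x axis of jig, either way round below 0.08 rad)) and distance of clip_b from where it was at the start of the episode below 0.006 m) or (z of tongue_b in the frame of clip_b below 0.0491 m and x of clip_b in the frame of tray_in between -0.09 and 0.09 m and y of clip_b in the frame of tray_in between -0.07 and 0.07 m and height (world z) of clip_b below 0.012 m and angle between clip_b's own z axis and vertical below 0.15 rad and linear speed of clip_b below 0.02 m/s and angular speed of clip_b below 0.2 rad/s and ((horizontal distance between clip_a and seat_left below 0.004 m and z of clip_a in the frame of seat_left below 0.002 m and angle between clip_a's own z axis and vertical below 0.035 rad and angle between the x axis of clip_a and the x axis of jig, either way round below 0.08 rad) or (horizontal distance between clip_a and seat_right below 0.004 m and z of clip_a in the frame of seat_right below 0.002 m and angle between clip_a's own z axis and vertical below 0.035 rad and angle between the x axis of clip_a and the x axis of jig, either way round below 0.08 rad)) and distance of clip_a from where it was at the start of the episode below 0.006 m)) and ((horizontal distance between clip_spare and seat_left below 0.004 m and z of clip_spare in the frame of seat_left below 0.002 m and angle between clip_spare's own z axis and vertical below 0.035 rad and angle between the x axis of clip_spare and the x axis of jig, either way round below 0.08 rad) or (horizontal distance between clip_spare and seat_right below 0.004 m and z of clip_spare in the frame of seat_right below 0.002 m and angle between clip_spare's own z axis and vertical below 0.035 rad and angle between the x axis of clip_spare and the x axis of jig, either way round below 0.08 rad)) and linear speed of clip_spare below 0.02 m/s and angular speed of clip_spare below 0.2 rad/s and x of tongue_spare in the frame of jig below 0 m); the robot touches nothing.
It fails at once if a clip's tongue is loaded above 18 N by the fingers (contact force between the fingers and tongue_a above 18 N or contact force between the fingers and tongue_b above 18 N or contact force between the fingers and tongue_spare above 18 N).
It fails at once if a clip is dropped or thrown (over 0.7 m/s while not held) ((linear speed of clip_a above 0.7 m/s and contact force between the fingers and clip_a below 0.1 N) or (linear speed of clip_b above 0.7 m/s and contact force between the fingers and clip_b below 0.1 N) or (linear speed of clip_spare above 0.7 m/s and contact force between the fingers and clip_spare below 0.1 N)).
It fails at once if both clips of the jig are out of place (moved more than 12 mm) (distance of each of clip_a, clip_b from where it was at the start of the episode above 0.012 m).
It fails at once if a bystander is pushed more than 30 mm (distance of any of epoxy_tube_white, epoxy_tube_blue, loose_grip, iron_head, tape_ring, red_driver from where it was at the start of the episode above 0.03 m).
It also fails if it takes over 67 s, if anything falls off the work surface, if the arm or the gripper's body presses on something with over 40 N, if the wrist force passes 120 N, or if a joint passes its speed limit or range.

## Working session

There is one attempt and no reset: what is moved stays moved. The work goes in short steps, Python scripts to look and compute and a tool call to move; the robot and the scene stay as the last step left them, time stands still between calls to the robot, and variables do not carry over. Pictures are saved under pics/ and viewed, at most 10 in all, crops included, and the job is handed in when it is done.

Besides the shell and the picture viewer there is one more tool, called in YAML: its name, and indented under it one key for each argument. carry_out: Moves the arm, as the interface text tells. Its arguments: {"type":"object","properties":{"targets":{"type":"array","items":{"type":"object","properties":{"hand":{"type":"number"},"x":{"type":"number"},"y":{"type":"number"},"z":{"type":"number"},"ax":{"type":"number"},"ay":{"type":"number"},"az":{"type":"number"}}}},"newtons":{"type":"number"}},"required":["targets"]}

```bash
mkdir -p pics; ls
python3 - <<'E'
from plant import *
import cv2,numpy as np
for n in ("top","side"):
    im,d=read_camera(n); cv2.imwrite(f"pics/{n}0.png",im); np.savez(f"{n}0.npz",im=im,d=d)
    p=camera_params(n); print(n,p)
print(read_state())
E
```

```text
pics
top {'fx': 378.4172735068552, 'fy': 378.4172735068552, 'cx': 317.92808621035624, 'cy': 199.8086765756683, 'position': array([ 0.38729079, -0.04084868,  1.11522076]), 'rotation': array([ 0.10426356, -0.14487228, -1.55502667])}
side {'fx': 435.35278642440767, 'fy': 435.35278642440767, 'cx': 315.119071430982, 'cy': 204.01909222678745, 'position': array([0.15780921, 0.76023677, 0.74556636]), 'rotation': array([ 0.27364908, -1.23084942, -2.38916544])}
{'t': 0.1, 'q': array([-1.33240525e+00,  1.31128771e-01,  1.48915805e+00,  1.27225086e-05,
        1.52301122e+00, -8.53760931e-02]), 'dq': array([ 1.41250947e-04, -9.53320266e-04, -3.03184761e-03, -5.55722603e-04,
        5.36471797e-05,  1.21060915e-03]), 'joint_torque': array([ 7.41346703e-04, -5.61341286e+01, -4.93095374e+01,  7.69483019e-02,
        2.90859723e-02, -5.40877772e-05]), 'tool_pos': array([ 0.19087366, -0.56861793,  0.40377309]), 'orientation': array([-3.09883874e+00, -5.06078715e-01,  1.84747720e-04]), 'force': array([0.56677654, 0.00220741, 0.20212582]), 'wrist_torque': array([-0.01255698,  0.04602011, -0.05778242]), 'gripper_force': 0.0, 'opening': 0.09295563561924838}
```

View pics/top0.png

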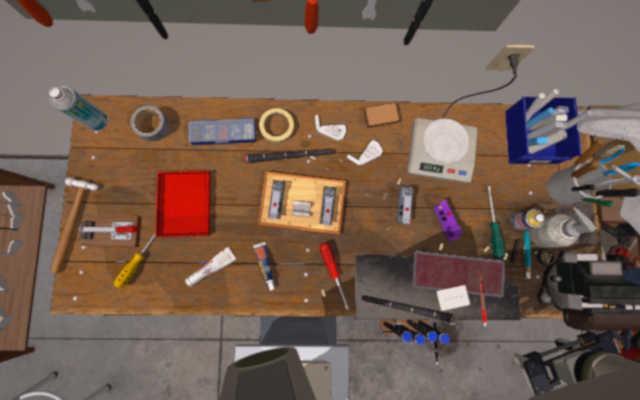

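View pics/side0.png

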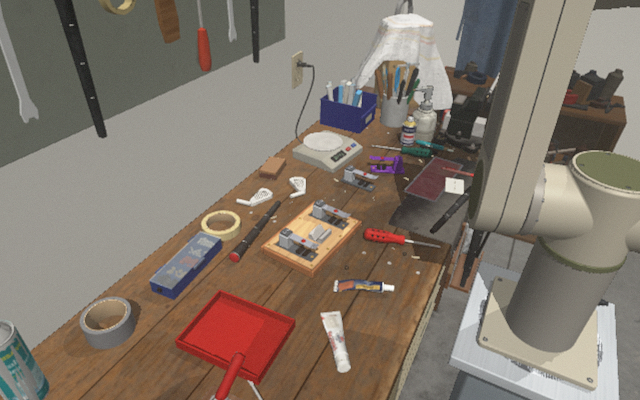

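The top view shows the jig at about (303,202), with its clips at (276,198) and (329,206). The spare is at (405,203), the purple decoy at (447,220) and the tray at (184,203). The side view shows all of them too. Next I'll zoom in and measure.

```bash
cat > h.py <<'E'
import numpy as np,cv2
from scipy.spatial.transform import Rotation as R
from plant import *
def cam(n):
    p=camera_params(n); return p, R.from_rotvec(p["rotation"]).as_matrix()
def ray(n,uv,z):
    p,M=cam(n); uv=np.atleast_2d(np.asarray(uv,float))
    d=np.c_[(uv[:,0]-p["cx"])/p["fx"],-(uv[:,1]-p["cy"])/p["fy"],-np.ones(len(uv))]@M.T
    o=p["position"]; return o+d*((z-o[2])/d[:,2])[:,None]
def proj(n,P):
    p,M=cam(n); c=(np.atleast_2d(P)-p["position"])@M
    return np.c_[p["cx"]+p["fx"]*c[:,0]/-c[:,2],p["cy"]-p["fy"]*c[:,1]/-c[:,2]]
def cloud(n,d):
    v,u=np.nonzero(d>0); p,M=cam(n); z=d[v,u]
    c=np.c_[(u-p["cx"])/p["fx"]*z,-(v-p["cy"])/p["fy"]*z,-z]
    return u,v,c@M.T+p["position"]
E
python3 - <<'E'
from h import *
t=np.load("top0.npz");s=np.load("side0.npz")
a=cv2.resize(t["im"][165:240,255:425],None,fx=4.7,fy=4.7,interpolation=cv2.INTER_CUBIC)
cv2.imwrite("pics/c1.png",a)
b=cv2.resize(s["im"][160:275,255:385],None,fx=5,fy=5,interpolation=cv2.INTER_CUBIC)
cv2.imwrite("pics/c2.png",b)
for n,q in(("top",t),("side",s)):
    im=q["im"];hsv=cv2.cvtColor(im,cv2.COLOR_BGR2HSV)
    H,S,V=cv2.split(hsv)
    red=(((H<6)|(H>174))&(S>110)&(V>50)).astype(np.uint8)
    k,l,st,c=cv2.connectedComponentsWithStats(red)
    for i in range(1,k):
        if st[i,4]>=3: print(n,st[i],c[i].round(1),ray(n,c[i],.06 if st[i,4]<60 else .02).round(3))
u,v,P=cloud("top",t["d"])
m=(abs(P[:,0]-.5)<.25)&(abs(P[:,1])<.4)
print(np.percentile(P[m,2],[1,10,50,90,99]))
E
```

```text
top [17  0  2  2  3] [17.3  0.7] [[1.152 0.845 0.06 ]]
top [26  3  4  2  4] [27.5  3.5] [[1.143 0.814 0.06 ]]
top [305   2   2   5   6] [305.8   4.3] [[ 1.165 -0.024  0.06 ]]
top [32  4  3  2  3] [33.   4.3] [[1.141 0.797 0.06 ]]
top [37  7  2  2  3] [37.7  7.3] [[1.131 0.782 0.06 ]]
top [23  8  3  3  4] [24.2  8.8] [[1.125 0.821 0.06 ]]
top [32  9  1  4  4] [32.  10.5] [[1.12  0.798 0.06 ]]
top [43  9  2  4  5] [43.6 10.2] [[1.122 0.764 0.06 ]]
top [27 10  2  2  3] [27.3 10.7] [[1.119 0.811 0.06 ]]
top [36 14  5  4  8] [37.9 15.4] [[1.105 0.778 0.06 ]]
top [32 16  6  6  9] [34.9 18.6] [[1.094 0.786 0.06 ]]
top [49 18  4  8 15] [50.7 21.9] [[1.084 0.738 0.06 ]]
top [39 20 10  7 18] [43.5 23.5] [[1.079 0.759 0.06 ]]
top [304  20   2   3   3] [304.3  21. ] [[ 1.109 -0.02   0.06 ]]
top [304  24   5   9  11] [306.2  28.5] [[ 1.084 -0.026  0.06 ]]
top [314  27   3   4   5] [315.   28.6] [[ 1.084 -0.053  0.06 ]]
top [310  32   4   1   4] [311.5  32. ] [[ 1.073 -0.043  0.06 ]]
top [245 155   2   8  11] [245.4 158.7] [[0.673 0.141 0.06 ]]
top [448 169   7   4  25] [450.7 170.6] [[ 0.648 -0.4
[... 1653 characters left out ...]
   4  11] [347.5 148.6] [[ 0.637 -0.416  0.06 ]]
side [381 156   2   3   4] [381.8 157. ] [[ 0.519 -0.42   0.06 ]]
side [446 166  10   4  19] [450.  167.8] [[ 0.312 -0.463  0.06 ]]
side [364 173   2   2   4] [364.5 173.5] [[ 0.529 -0.3    0.06 ]]
side [470 173   4   4  14] [471.7 174.5] [[ 0.244 -0.457  0.06 ]]
side [334 210   4   2   7] [335.3 210.6] [[ 0.525 -0.089  0.06 ]]
side [364 228  41  17 443] [383.1 236.1] [[ 0.39  -0.099  0.02 ]]
side [302 239   3   3   7] [303.  240.3] [[0.541 0.058 0.06 ]]
side [229 253  11  10  68] [233.7 257.3] [[0.679 0.154 0.02 ]]
side [ 175  290  120  110 6902] [235.9 337.7] [[0.536 0.342 0.02 ]]
[-0.00421647 -0.00156573  0.00200291  0.02337634  0.05648586]
```

View pics/c1.png

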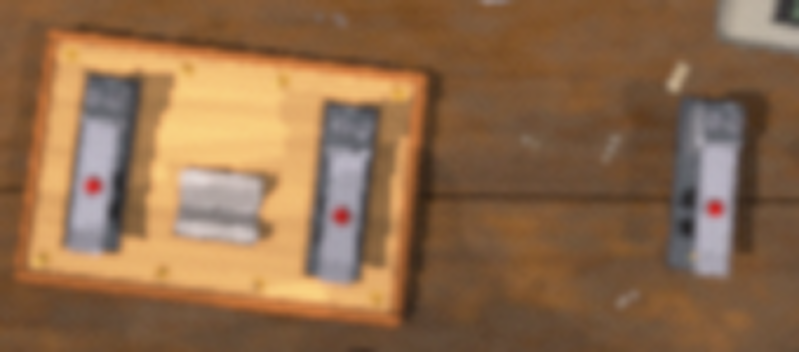

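View pics/c2.png

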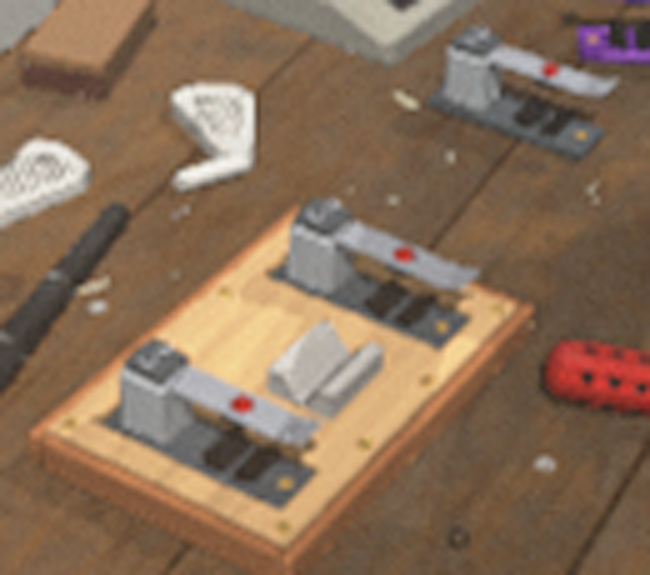

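In the crops, all three clips have their riser to the rear and their tongue toward the robot. The rivets are at about (274,204), (327,211) and (407,209) in the top view. I'll now compute sub-pixel poses.

```bash
cat >> h.py <<'E'
def rivet(im,uv,r=5):
    u,v=int(round(uv[0])),int(round(uv[1])); w=im[v-r:v+r+1,u-r:u+r+1].astype(float)
    q=np.clip(w[...,2]-np.maximum(w[...,0],w[...,1])-25,0,None); y,x=np.mgrid[v-r:v+r+1,u-r:u+r+1]
    return np.array([(q*x).sum(),(q*y).sum()])/q.sum()
def tri(a,b):
    A=[];B=[]
    for n,uv in(("top",a),("side",b)):
        o=cam(n)[0]["position"];d=ray(n,uv,0)[0]-o;d/=np.linalg.norm(d);Q=np.eye(3)-np.outer(d,d);A.append(Q);B.append(Q@o)
    return np.linalg.lstsq(np.vstack(A),np.hstack(B),rcond=None)[0]
def rect(n,mask,z):
    k,l,st,c=cv2.connectedComponentsWithStats(mask.astype(np.uint8)); i=1+np.argmax(st[1:,4])
    cs,_=cv2.findContours((l==i).astype(np.uint8),cv2.RETR_EXTERNAL,cv2.CHAIN_APPROX_NONE)
    P=ray(n,cs[0][:,0],z)[:,:2]; return cv2.minAreaRect((P*1000).astype(np.float32)), st[i]
E
python3 - <<'E'
from h import *
t=np.load("top0.npz")["im"];s=np.load("side0.npz")["im"]
for nm,a,b,z in(("L",(274.3,204),(303,240.3),.061),("R",(327,210.7),(335.3,210.6),.061),("S",(406.7,209),(364.5,173.5),.049)):
    a=rivet(t,a);b=rivet(s,b,3); print(nm,a.round(2),b.round(2),"top",ray("top",a,z).round(4),"side",ray("side",b,z).round(4),"tri",tri(a,b).round(4))
H,S,V=cv2.split(cv2.cvtColor(t,cv2.COLOR_BGR2HSV))
roi=np.zeros(t.shape[:2],bool);roi[165:240,250:355]=1
m=roi&(V>130)&(S>60); print("jig",rect("top",m,.022), 'V bench',np.median(V[165:240,360:395]))
roi[:]=0;roi[160:245,140:225]=1
red=roi&((H<8)|(H>172))&(S>130); print("tray",rect("top",red,.024))
roi[:]=0;roi[180:228,394:418]=1
for th in(110,125,140):
    m=roi&(V>th)&(S<70); print("leaf",th,rect("top",m,.046))
m=roi&(S<75); print("all",rect("top",m,.0))
for y in range(184,226,3): print(y,' '.join(f"{V[y,x]:3d}/{S[y,x]:3d}" for x in range(394,417)))
E
```

```text
L [272.98 203.62] [303.17 240.19] top [[0.5438 0.0588 0.061 ]] side [[0.5405 0.0587 0.061 ]] tri [0.5424 0.0583 0.0604]
R [327.12 210.55] [335.36 210.51] top [[ 0.5262 -0.0935  0.061 ]] side [[ 0.5245 -0.0878  0.061 ]] tri [ 0.527  -0.0937  0.0562]
S [406.69 208.98] [364.67 173.38] top [[ 0.5354 -0.322   0.049 ]] side [[ 0.5348 -0.3179  0.049 ]] tri [ 0.5362 -0.3227  0.0459]
jig (((554.97705078125, -21.130035400390625), (241.31777954101562, 161.7247314453125), 83.91442108154297), array([ 258,  171,   88,   64, 3303], dtype=int32)) V bench 117.0
tray (((547.8048706054688, 322.2709655761719), (193.43911743164062, 156.7509307861328), 2.9058024883270264), array([ 155,  170,   56,   68, 3622], dtype=int32))
leaf 110 (((546.3408813476562, -321.01373291015625), (29.05726432800293, 102.58226013183594), 88.3292465209961), array([401, 188,  11,  36, 305], dtype=int32))
leaf 125 (((544.6441040039062, -322.54937744140625), (26.135263442993164, 99.20295715332031), 88.54718017578125), array([402, 189,  10,  35, 247], dtype=int32))
leaf 140 (((541.2666625976562, -321.5135803222656), (21.73570823669
[... 2178 characters left out ...]
  60/ 17  54/ 19  93/ 16 151/ 17 184/ 18 191/ 17 188/ 16 190/ 16 188/ 15 170/ 14 132/ 19  91/ 76  75/139  73/140  76/131  93/123 106/125
217 115/131 109/129 100/ 99  94/ 33  98/ 13 105/ 19 105/ 19 107/ 14 128/ 14 164/ 16 184/ 18 189/ 16 188/ 16 188/ 16 184/ 14 161/ 11 127/ 30  95/ 99  82/149  77/146  81/145  99/139 112/134
220 107/126 102/120  93/ 85  92/ 19 100/ 10 103/ 17 104/ 12 113/  9 139/ 22 159/ 11 172/ 15 175/ 17 176/ 17 176/ 17 169/ 14 148/ 21 127/ 74 117/131 116/149 118/151 117/153 120/153 120/145
223 115/126 114/130 111/129 107/126 107/119 110/111 109/103 108/ 94 118/ 78 132/ 56 142/ 41 146/ 37 144/ 37 147/ 33 149/ 38 140/ 56 124/ 95 119/133 120/145 120/147 119/141 118/136 118/134
```

```bash
cat >> h.py <<'E'
def go(x,y,z,yaw):
    "print the shift in tool axes from present pose to TCP x,y,z with tool x at world angle yaw, tool down"
    s=read_state(); T=R.from_rotvec(s["orientation"]); c,n=np.cos(yaw),np.sin(yaw)
    G=R.from_matrix(np.array([[c,n,0],[n,-c,0],[0,0,-1.]]))
    d=T.inv().apply(np.array([x,y,z])-s["tool_pos"]); r=(T.inv()*G).as_rotvec()
    print("shift",d.round(4),"turn",r.round(4),"| at",s["t"].round(2),s["tool_pos"].round(4),"F",s["force"].round(2),"open",round(s["opening"],4),"grip",round(s["gripper_force"],1))
E
python3 - <<'E'
from h import *
t=np.load("top0.npz")["im"]
H,S,V=cv2.split(cv2.cvtColor(t,cv2.COLOR_BGR2HSV))
def edge(A,rows,c0,c1,lev):
    out=[]
    for r in rows:
        w=A[r,c0:c1].astype(float)-lev; i=np.nonzero(w[:-1]*w[1:]<0)[0][0]; out.append((c0+i+w[i]/(w[i]-w[i+1]),r))
    return np.array(out)
for nm,e,z in(("footL",edge(S,range(197,220),395,402,70),.006),("leafR",edge(V,range(197,219),407,414,135),.046),("leafL",edge(V,range(205,219),401,407,130),.046)):
    P=ray("top",e,z)[:,:2]; k=np.polyfit(P[:,0],P[:,1],1); print(nm,"yaw",np.arctan(k[0]).round(4),"y at .535",np.polyval(k,.535).round(4), "res",(P[:,1]-np.polyval(k,P[:,0])).std().round(5))
go(.542,.0555,.28,-.107)
E
```

```text
Traceback (most recent call last):
IndexError: index 0 is out of bounds for axis 0 with size 0
```

carry_out:
  targets:
    - {"hand":0,"x":0.531,"y":-0.48,"z":0.08,"az":0.431}
    - {"hand":0,"x":0.531,"y":-0.48,"z":0.08,"az":0.431}
    - {"hand":0,"x":0.531,"y":-0.48,"z":0.08,"az":0.431}
    - {"hand":0,"x":0.531,"y":-0.48,"z":0.08,"az":0.431}
    - {"hand":0,"x":0.531,"y":-0.48,"z":0.08,"az":0.431}
    - {"hand":0,"x":0.531,"y":-0.48,"z":0.08,"az":0.431}
    - {"hand":0,"x":0.531,"y":-0.48,"z":0.08,"az":0.431}
    - {"hand":0,"x":0.531,"y":-0.48,"z":0.08,"az":0.431}

```text
schema error: expected keys hand, x, y, z, ax, ay, az
```

Run:
```python
from h import *
t=np.load("top0.npz")["im"]
H,S,V=cv2.split(cv2.cvtColor(t,cv2.COLOR_BGR2HSV))
def edge(A,rows,c0,c1,lev):
    out=[]
    for r in rows:
        w=A[r,c0:c1].astype(float)-lev; i=np.nonzero(w[:-1]*w[1:]<0)[0]
        if len(i): i=i[0];out.append((c0+i+w[i]/(w[i]-w[i+1]),r))
    return np.array(out)
for nm,e,z in(("footL",edge(S,range(197,220),395,402,70),.006),("leafR",edge(V,range(197,219),407,414,135),.046),("leafL",edge(V,range(205,219),401,407,130),.046)):
    P=ray("top",e,z)[:,:2]; k=np.polyfit(P[:,0],P[:,1],1); print(nm,len(e),"yaw",np.arctan(k[0]).round(4),"y at .535",np.polyval(k,.535).round(4), "res",(P[:,1]-np.polyval(k,P[:,0])).std().round(5))
print(read_state()["q"].round(2))
go(.542,.0555,.28,-.107)
```

```text
footL 23 yaw -0.096 y at .535 -0.3044 res 0.00035
leafR 19 yaw -0.0877 y at .535 -0.3328 res 0.00028
leafL 14 yaw -0.1288 y at .535 -0.3119 res 0.0004
[-1.33  0.13  1.49  0.    1.52 -0.09]Traceback (most recent call last):
  File "<stdin>", line 13, in <module>
  File "h.py", line 35, in go
    print("shift",d.round(4),"turn",r.round(4),"| at",s["t"].round(2),s["tool_pos"].round(4),"F",s["force"].round(2),"open",round(s["opening"],4),"grip",round(s["gripper_force"],1))
                                                      ^^^^^^^^^^^^
AttributeError: 'float' object has no attribute 'round'
```

carry_out:
  targets:
    - {"hand":0,"x":0.531,"y":-0.48,"z":0.08,"ax":0,"ay":0,"az":0.431}
    - {"hand":0,"x":0.531,"y":-0.48,"z":0.08,"ax":0,"ay":0,"az":0.431}
    - {"hand":0,"x":0.531,"y":-0.48,"z":0.08,"ax":0,"ay":0,"az":0.431}
    - {"hand":0,"x":0.531,"y":-0.48,"z":0.08,"ax":0,"ay":0,"az":0.431}
    - {"hand":0,"x":0.531,"y":-0.48,"z":0.08,"ax":0,"ay":0,"az":0.431}
    - {"hand":0,"x":0.531,"y":-0.48,"z":0.08,"ax":0,"ay":0,"az":0.431}
    - {"hand":0,"x":0.531,"y":-0.48,"z":0.08,"ax":0,"ay":0,"az":0.431}
    - {"hand":0,"x":0.531,"y":-0.48,"z":0.08,"ax":0,"ay":0,"az":0.431}

```text
t: 1.1
tool_pos: [0.4348, -0.1338, 0.3489]
orientation: [3.137, -0.169, 0.0]
force: [0.9, -0.7, 0.0]
opening: 0.0175
gripper_force: 0.0
```

```bash
sed -i 's/s\["t"\].round(2)/round(s["t"],2)/' h.py
python3 - <<'E'
from h import *
print(read_state()["q"].round(2),read_state()["dq"].round(2))
go(.542,.0555,.27,-.107)
E
```

```text
[-0.41 -0.24  1.95 -0.    1.43  1.27] [ 1.11  0.27 -0.12 -0.   -0.15  1.1 ]
shift [ 0.0863 -0.1997  0.0789] turn [ 0.0002 -0.0003 -0.0004] | at 1.1 [ 0.4348 -0.1338  0.3489] F [ 0.87 -0.7   0.03] open 0.0175 grip 0.0
```

carry_out:
  targets:
    - {"hand":0,"x":0.08,"y":-0.185,"z":0.075,"ax":0,"ay":0,"az":0}
    - {"hand":0,"x":0.08,"y":-0.185,"z":0.075,"ax":0,"ay":0,"az":0}
    - {"hand":0,"x":0.08,"y":-0.185,"z":0.075,"ax":0,"ay":0,"az":0}
    - {"hand":0,"x":0.08,"y":-0.185,"z":0.075,"ax":0,"ay":0,"az":0}
    - {"hand":0,"x":0.08,"y":-0.185,"z":0.075,"ax":0,"ay":0,"az":0}
    - {"hand":0,"x":0.08,"y":-0.185,"z":0.075,"ax":0,"ay":0,"az":0}

```text
t: 1.85
tool_pos: [0.5334, 0.0392, 0.2742]
orientation: [3.137, -0.168, -0.001]
force: [-0.1, -0.6, 0.4]
opening: 0.0006
gripper_force: 0.0
```

Run:
```python
from h import *
go(.542,.0555,.257,-.107)
im,d=read_camera("side"); cv2.imwrite("pics/s1.png",cv2.resize(im[130:300,200:420],None,fx=3.5,fy=3.5,interpolation=cv2.INTER_CUBIC))
im,d=read_camera("top"); cv2.imwrite("pics/t1.png",im)
```

```text
shift [ 0.0068 -0.0172  0.0172] turn [ 0.0004  0.0006 -0.0001] | at 1.85 [0.5334 0.0392 0.2742] F [-0.14 -0.63  0.44] open 0.0006 grip 0.0
```

View pics/s1.png

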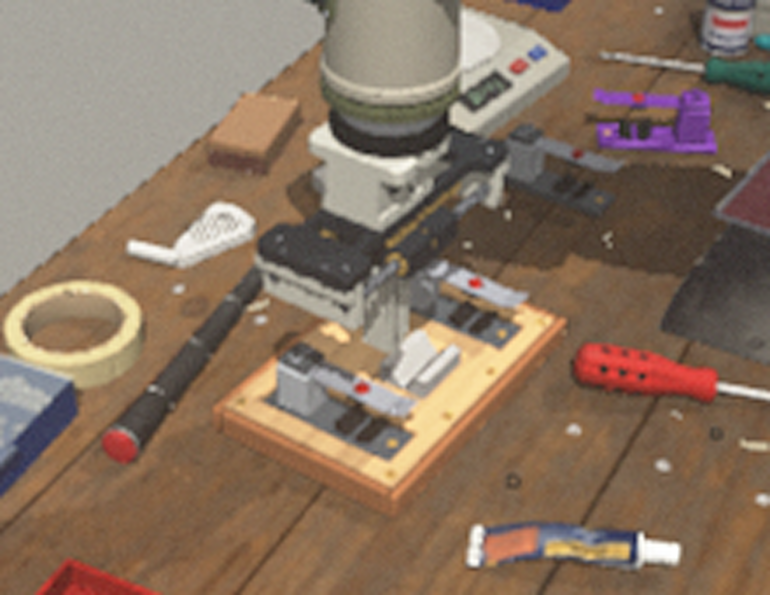

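carry_out:
  targets:
    - {"hand":0,"x":0.007,"y":-0.017,"z":0.01,"ax":0,"ay":0,"az":0}
    - {"hand":0,"x":0.007,"y":-0.017,"z":0.018,"ax":0,"ay":0,"az":0}
    - {"hand":0,"x":0.007,"y":-0.017,"z":0.022,"ax":0,"ay":0,"az":0}
    - {"hand":0,"x":0.007,"y":-0.017,"z":0.022,"ax":0,"ay":0,"az":0}

```text
t: 2.45
tool_pos: [0.542, 0.0551, 0.2519]
orientation: [3.137, -0.169, -0.001]
force: [0.1, -0.3, -0.5]
opening: 0.0004
gripper_force: 0.0
```

Run:
```python
from h import *
go(.542,.0555,.2465,-.107)
im,d=read_camera("side"); cv2.imwrite("pics/s2.png",cv2.resize(im[190:290,240:370],None,fx=6,fy=6,interpolation=cv2.INTER_CUBIC))
go(.542,.0555,.2465,-.107)
```

```text
shift [-0.0001 -0.0004  0.0054] turn [ 0.0003  0.0009 -0.0009] | at 2.45 [0.542  0.0551 0.2519] F [ 0.11 -0.28 -0.53] open 0.0004 grip 0.0
shift [-0.0003 -0.0002  0.0057] turn [ 0.0002  0.0002 -0.0008] | at 2.5 [0.5422 0.0552 0.2522] F [ 0.33 -1.01 -0.15] open 0.0005 grip 0.0
```

View pics/s2.png

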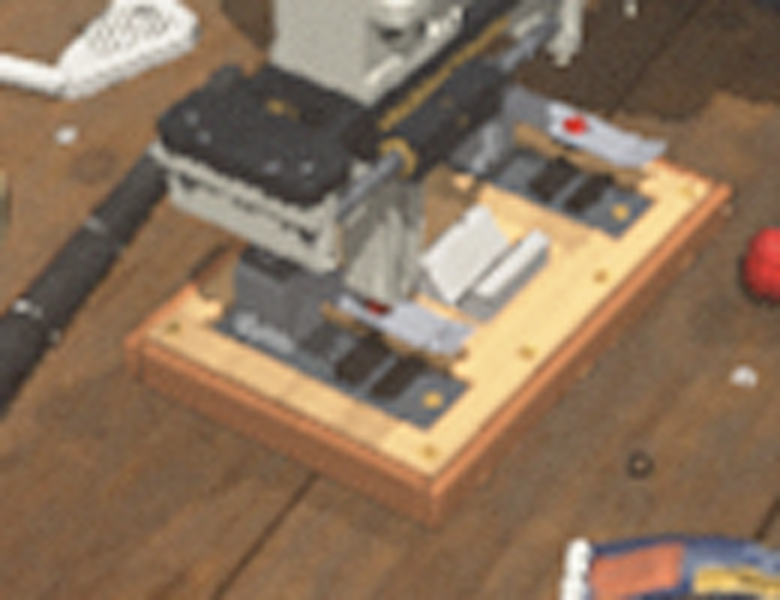

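The side view shows the closed fingertips just above the left rivet, at crop (377,305). Pressing in small steps now.

carry_out:
  targets:
    - {"hand":0,"x":0,"y":0,"z":0.002,"ax":0,"ay":0,"az":0}
    - {"hand":0,"x":0,"y":0,"z":0.004,"ax":0,"ay":0,"az":0}
    - {"hand":0,"x":0,"y":0,"z":0.006,"ax":0,"ay":0,"az":0}
    - {"hand":0,"x":0,"y":0,"z":0.007,"ax":0,"ay":0,"az":0}
    - {"hand":0,"x":0,"y":0,"z":0.008,"ax":0,"ay":0,"az":0}
    - {"hand":0,"x":0,"y":0,"z":0.008,"ax":0,"ay":0,"az":0}

```text
t: 3.25
tool_pos: [0.5424, 0.0558, 0.2445]
orientation: [3.137, -0.168, -0.0]
force: [-3.6, 1.1, 6.4]
opening: 0.0001
gripper_force: 3.0
```

Run:
```python
from h import *
go(.542,.0555,.2465,-.107)
```

```text
shift [-0.0004  0.0004 -0.002 ] turn [ 0.      0.0001 -0.0001] | at 3.25 [0.5424 0.0558 0.2445] F [-3.63  1.13  6.37] open 0.0001 grip 3.0
```

carry_out:
  targets:
    - {"hand":0,"x":0,"y":0,"z":0.001,"ax":0,"ay":0,"az":0}
    - {"hand":0,"x":0,"y":0,"z":0.001,"ax":0,"ay":0,"az":0}

```text
t: 3.5
tool_pos: [0.5424, 0.0558, 0.2437]
orientation: [3.137, -0.168, -0.0]
force: [-4.4, -0.4, 8.0]
opening: 0.0002
gripper_force: 3.7
```

carry_out:
  targets:
    - {"hand":0,"x":0,"y":0,"z":0.0005,"ax":0,"ay":0,"az":0}
    - {"hand":0,"x":0,"y":0,"z":0.0005,"ax":0,"ay":0,"az":0}
    - {"hand":0,"x":0,"y":0,"z":0.0005,"ax":0,"ay":0,"az":0}
    - {"hand":0,"x":0,"y":0,"z":0.0005,"ax":0,"ay":0,"az":0}
    - {"hand":0,"x":0,"y":0,"z":0.0005,"ax":0,"ay":0,"az":0}
    - {"hand":0,"x":0,"y":0,"z":0.0005,"ax":0,"ay":0,"az":0}
    - {"hand":0,"x":0,"y":0,"z":0.0005,"ax":0,"ay":0,"az":0}
    - {"hand":0,"x":0,"y":0,"z":0.0005,"ax":0,"ay":0,"az":0}

```text
t: 4.5
tool_pos: [0.5424, 0.0558, 0.2434]
orientation: [3.137, -0.168, -0.0]
force: [-4.2, -1.1, 8.8]
opening: 0.0006
gripper_force: 4.1
```

Run:
```python
from h import *
go(.5261,-.0935,.28,-.107)
for i in range(4): read_camera("side"); s=read_state(); print(s["force"].round(2), np.linalg.norm(s["force"]).round(2), s["tool_pos"].round(4))
```

```text
shift [-0.0003  0.1502 -0.0366] turn [ 0.0001  0.0001 -0.0001] | at 4.5 [0.5424 0.0558 0.2434] F [-4.23 -1.05  8.78] open 0.0006 grip 4.1
[-4.69  0.28  7.35] 8.72 [0.5424 0.0558 0.2433]
[-3.65 -0.82  7.58] 8.45 [0.5424 0.0558 0.2434]
[-5.99 -0.86  8.43] 10.38 [0.5424 0.0558 0.2433]
[-4.07 -0.64  8.19] 9.17 [0.5424 0.0558 0.2434]
```

carry_out:
  targets:
    - {"hand":0,"x":0,"y":0,"z":-0.012,"ax":0,"ay":0,"az":0}
    - {"hand":0,"x":0,"y":0.02,"z":-0.035,"ax":0,"ay":0,"az":0}
    - {"hand":0,"x":0,"y":0.08,"z":-0.04,"ax":0,"ay":0,"az":0}
    - {"hand":0,"x":0,"y":0.13,"z":-0.04,"ax":0,"ay":0,"az":0}
    - {"hand":0,"x":0,"y":0.15,"z":-0.025,"ax":0,"ay":0,"az":0}
    - {"hand":0,"x":0,"y":0.15,"z":-0.009,"ax":0,"ay":0,"az":0}
    - {"hand":0,"x":0,"y":0.15,"z":-0.007,"ax":0,"ay":0,"az":0}
    - {"hand":0,"x":0,"y":0.15,"z":-0.005,"ax":0,"ay":0,"az":0}

```text
t: 5.7
tool_pos: [0.5264, -0.0921, 0.2472]
orientation: [-3.137, 0.166, 0.001]
force: [-0.5, 0.0, -1.5]
opening: 0.0004
gripper_force: 0.0
```

Run:
```python
from h import *
go(.5261,-.0935,.2475,-.107)
```

```text
shift [-0.0002  0.0014 -0.0003] turn [-0.0004  0.0009  0.0013] | at 5.7 [ 0.5264 -0.0921  0.2472] F [-0.54  0.   -1.48] open 0.0004 grip 0.0
```

Near contact. I'll descend 2 mm and read.

carry_out:
  targets:
    - {"hand":0,"x":0,"y":0,"z":0.001,"ax":0,"ay":0,"az":0}
    - {"hand":0,"x":0,"y":0,"z":0.002,"ax":0,"ay":0,"az":0}
    - {"hand":0,"x":0,"y":0,"z":0.003,"ax":0,"ay":0,"az":0}
    - {"hand":0,"x":0,"y":0,"z":0.003,"ax":0,"ay":0,"az":0}

```text
t: 6.2
tool_pos: [0.5266, -0.0932, 0.245]
orientation: [-3.137, 0.168, -0.001]
force: [1.1, 0.8, 1.5]
opening: 0.0004
gripper_force: 0.9
```

carry_out:
  targets:
    - {"hand":0,"x":0,"y":0,"z":0.001,"ax":0,"ay":0,"az":0}
    - {"hand":0,"x":0,"y":0,"z":0.002,"ax":0,"ay":0,"az":0}
    - {"hand":0,"x":0,"y":0,"z":0.002,"ax":0,"ay":0,"az":0}

```text
t: 6.58
tool_pos: [0.5265, -0.0933, 0.2429]
orientation: [-3.137, 0.168, -0.001]
force: [0.8, 1.7, 3.6]
opening: 0.0006
gripper_force: 1.9
```

About 1 N/mm here, against about 2 N/mm on the left, so the right clip looks tired. I'll press on to about 9.5 N.

carry_out:
  targets:
    - {"hand":0,"x":0,"y":0,"z":0.001,"ax":0,"ay":0,"az":0}
    - {"hand":0,"x":0,"y":0,"z":0.002,"ax":0,"ay":0,"az":0}
    - {"hand":0,"x":0,"y":0,"z":0.003,"ax":0,"ay":0,"az":0}
    - {"hand":0,"x":0,"y":0,"z":0.004,"ax":0,"ay":0,"az":0}
    - {"hand":0,"x":0,"y":0,"z":0.0045,"ax":0,"ay":0,"az":0}
    - {"hand":0,"x":0,"y":0,"z":0.0045,"ax":0,"ay":0,"az":0}

```text
t: 7.32
tool_pos: [0.5266, -0.0933, 0.2388]
orientation: [3.137, -0.168, 0.001]
force: [-1.7, 3.3, 7.5]
opening: 0.0005
gripper_force: 3.9
```

Run:
```python
from h import *
for i in range(4): read_camera("side"); s=read_state(); print(s["force"].round(2), np.linalg.norm(s["force"]).round(2), s["tool_pos"].round(4))
```

```text
[-1.83  2.19  8.22] 8.7 [ 0.5266 -0.0934  0.2388]
[-1.15  2.09  8.28] 8.62 [ 0.5266 -0.0934  0.2388]
[-2.3   3.04  7.95] 8.82 [ 0.5266 -0.0933  0.2388]
[-1.17  3.22  7.5 ] 8.24 [ 0.5266 -0.0934  0.2388]
```

carry_out:
  targets:
    - {"hand":0,"x":0,"y":0,"z":0.0012,"ax":0,"ay":0,"az":0}
    - {"hand":0,"x":0,"y":0,"z":0.0012,"ax":0,"ay":0,"az":0}
    - {"hand":0,"x":0,"y":0,"z":0.0012,"ax":0,"ay":0,"az":0}
    - {"hand":0,"x":0,"y":0,"z":0.0012,"ax":0,"ay":0,"az":0}
    - {"hand":0,"x":0,"y":0,"z":0.0012,"ax":0,"ay":0,"az":0}
    - {"hand":0,"x":0,"y":0,"z":0.0012,"ax":0,"ay":0,"az":0}
    - {"hand":0,"x":0,"y":0,"z":0.0012,"ax":0,"ay":0,"az":0}

```text
t: 8.4
tool_pos: [0.5267, -0.0934, 0.2377]
orientation: [3.137, -0.168, 0.001]
force: [-2.0, 3.3, 9.6]
opening: 0.0006
gripper_force: 4.4
```

Run:
```python
from h import *
for i in range(3): read_camera("side"); s=read_state(); print(s["force"].round(2), np.linalg.norm(s["force"]).round(2), s["tool_pos"].round(4))
c,n=np.cos(-.107),np.sin(-.107)
for j,k in((.031,-.075),(-.021,-.075)): print((.555+c*j-n*k).round(4),(-.0211+n*j+c*k).round(4))
```

```text
[-1.01  3.31  8.55] 9.23 [ 0.5267 -0.0934  0.2378]
[-1.65  2.82  7.81] 8.47 [ 0.5267 -0.0934  0.2377]
[-2.16  3.6   8.  ] 9.03 [ 0.5267 -0.0934  0.2378]
0.5778 -0.099
0.5261 -0.0934
```

carry_out:
  targets:
    - {"hand":0,"x":0,"y":0,"z":-0.012,"ax":0,"ay":0,"az":0}
    - {"hand":60,"x":0,"y":0,"z":-0.045,"ax":0,"ay":0,"az":0}
    - {"hand":60,"x":0.03,"y":0,"z":-0.05,"ax":0,"ay":0,"az":0}
    - {"hand":60,"x":0.052,"y":0,"z":-0.05,"ax":0,"ay":0,"az":0}
    - {"hand":60,"x":0.052,"y":0,"z":-0.05,"ax":0,"ay":0,"az":0}
    - {"hand":60,"x":0.052,"y":0,"z":-0.04,"ax":0,"ay":0,"az":0}
    - {"hand":60,"x":0.052,"y":0,"z":-0.03,"ax":0,"ay":0,"az":0}

```text
t: 9.43
tool_pos: [0.5771, -0.0988, 0.2657]
orientation: [-3.137, 0.168, 0.002]
force: [0.3, -0.4, -0.9]
opening: 0.0541
gripper_force: 0.0
```

Run:
```python
from h import *
im,d=read_camera("side"); cv2.imwrite("pics/s3.png",cv2.resize(im[160:290,230:380],None,fx=4.5,fy=4.5,interpolation=cv2.INTER_CUBIC))
go(.5778,-.099,.213,-.107)
```

```text
shift [0.0014 0.0002 0.051 ] turn [-0.0004  0.0037 -0.0003] | at 9.47 [ 0.5766 -0.0987  0.264 ] F [-1.66  0.53 -0.91] open 0.0556 grip 0.0
```

View pics/s3.png

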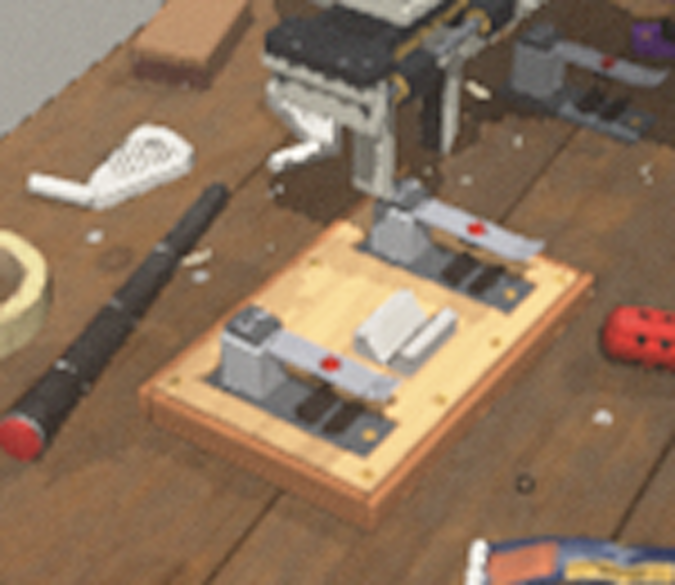

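The open fingers straddle the right riser at crop (400,200). Descending and gripping.

carry_out:
  newtons: 45
  targets:
    - {"hand":60,"x":0.001,"y":0,"z":0.02,"ax":0,"ay":0,"az":0}
    - {"hand":60,"x":0.001,"y":0,"z":0.04,"ax":0,"ay":0,"az":0}
    - {"hand":60,"x":0.001,"y":0,"z":0.05,"ax":0,"ay":0,"az":0}
    - {"hand":60,"x":0.001,"y":0,"z":0.05,"ax":0,"ay":0,"az":0}
    - {"hand":0,"x":0.001,"y":0,"z":0.05,"ax":0,"ay":0,"az":0}
    - {"hand":0,"x":0.001,"y":0,"z":0.05,"ax":0,"ay":0,"az":0}
    - {"hand":0,"x":0.001,"y":0,"z":0.05,"ax":0,"ay":0,"az":0}
    - {"hand":0,"x":0.001,"y":0,"z":0.05,"ax":0,"ay":0,"az":0}

```text
t: 10.48
tool_pos: [0.5793, -0.0992, 0.2176]
orientation: [3.137, -0.168, 0.002]
force: [-0.4, -2.1, 1.9]
opening: 0.0256
gripper_force: 45.0
```

Run:
```python
from h import *
print(read_state()["wrist_torque"].round(3)); go(.5778,-.099,.213,-.107)
```

```text
[-0.108 -0.017 -0.049]
shift [-0.0015 -0.0001  0.0046] turn [ 0.0004 -0.001  -0.0002] | at 10.47 [ 0.5793 -0.0992  0.2176] F [-0.43 -2.1   1.94] open 0.0256 grip 45.0
```

carry_out:
  targets:
    - {"hand":0,"x":0,"y":0,"z":-0.004,"ax":0,"ay":0,"az":0}
    - {"hand":0,"x":0,"y":0,"z":-0.01,"ax":0,"ay":0,"az":0}
    - {"hand":0,"x":0,"y":0,"z":-0.02,"ax":0,"ay":0,"az":0}
    - {"hand":0,"x":0,"y":0,"z":-0.045,"ax":0,"ay":0,"az":0}
    - {"hand":0,"x":0,"y":0,"z":-0.08,"ax":0,"ay":0,"az":0}
    - {"hand":0,"x":0,"y":0,"z":-0.11,"ax":0,"ay":0,"az":0}
    - {"hand":0,"x":0,"y":0,"z":-0.12,"ax":0,"ay":0,"az":0}
    - {"hand":0,"x":0,"y":0,"z":-0.12,"ax":0,"ay":0,"az":0}

```text
t: 11.48
tool_pos: [0.5792, -0.099, 0.3375]
orientation: [3.137, -0.168, 0.002]
force: [-1.4, -0.9, -4.1]
opening: 0.0253
gripper_force: 45.0
```

Run:
```python
from h import *
im,d=read_camera("side"); cv2.imwrite("pics/s4.png",cv2.resize(im[100:400,160:400],None,fx=2,fy=2,interpolation=cv2.INTER_CUBIC))
np.savez("side4.npz",im=im,d=d); im,d=read_camera("top");np.savez("top4.npz",im=im,d=d)
print(read_state()["wrist_torque"].round(3)); go(.580,.324,.33,0)
```

```text
[ 0.026 -0.01  -0.028]
shift [-0.0438 -0.4206  0.0056] turn [-0.0005  0.0023 -0.1072] | at 11.57 [ 0.5786 -0.0989  0.3354] F [-0.72  0.79 -3.9 ] open 0.0256 grip 45.0
```

View pics/s4.png

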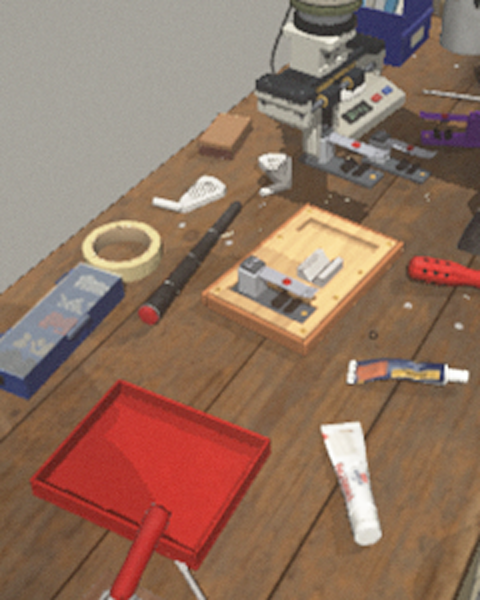

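The side view shows the tired clip held level above an empty right pocket, with the tray at crop (150,470). Carrying it over.

carry_out:
  targets:
    - {"hand":0,"x":-0.003,"y":-0.03,"z":0,"ax":0,"ay":0,"az":-0.01}
    - {"hand":0,"x":-0.008,"y":-0.08,"z":0,"ax":0,"ay":0,"az":-0.03}
    - {"hand":0,"x":-0.014,"y":-0.14,"z":0,"ax":0,"ay":0,"az":-0.05}
    - {"hand":0,"x":-0.02,"y":-0.2,"z":0,"ax":0,"ay":0,"az":-0.06}
    - {"hand":0,"x":-0.026,"y":-0.26,"z":0,"ax":0,"ay":0,"az":-0.08}
    - {"hand":0,"x":-0.033,"y":-0.32,"z":0,"ax":0,"ay":0,"az":-0.09}
    - {"hand":0,"x":-0.039,"y":-0.375,"z":0,"ax":0,"ay":0,"az":-0.1}
    - {"hand":0,"x":-0.044,"y":-0.415,"z":0,"ax":0,"ay":0,"az":-0.107}

```text
t: 12.58
tool_pos: [0.5787, 0.3206, 0.3346]
orientation: [3.141, 0.002, -0.005]
force: [0.8, -0.6, -3.2]
opening: 0.0261
gripper_force: 45.0
```

carry_out:
  targets:
    - {"hand":0,"x":0,"y":0,"z":0.02,"ax":0,"ay":0,"az":0}
    - {"hand":0,"x":0,"y":0,"z":0.05,"ax":0,"ay":0,"az":0}
    - {"hand":0,"x":0,"y":0,"z":0.08,"ax":0,"ay":0,"az":0}
    - {"hand":0,"x":0,"y":0,"z":0.095,"ax":0,"ay":0,"az":0}
    - {"hand":0,"x":0,"y":0,"z":0.1,"ax":0,"ay":0,"az":0}
    - {"hand":0,"x":0,"y":0,"z":0.1,"ax":0,"ay":0,"az":0}

```text
t: 13.32
tool_pos: [0.58, 0.3181, 0.2373]
orientation: [-3.142, 0.001, -0.0]
force: [-0.3, 0.6, -2.4]
opening: 0.0258
gripper_force: 45.0
```

Run:
```python
from h import *
im,d=read_camera("side"); cv2.imwrite("pics/s5.png",cv2.resize(im[200:400,140:340],None,fx=3,fy=3,interpolation=cv2.INTER_CUBIC))
go(.580,.324,.2096,0)
```

```text
shift [-0.0003 -0.0057  0.0285] turn [-0.0006 -0.0015 -0.0004] | at 13.38 [0.5803 0.3183 0.2381] F [ 0.56 -0.82 -3.01] open 0.0259 grip 45.0
```

View pics/s5.png

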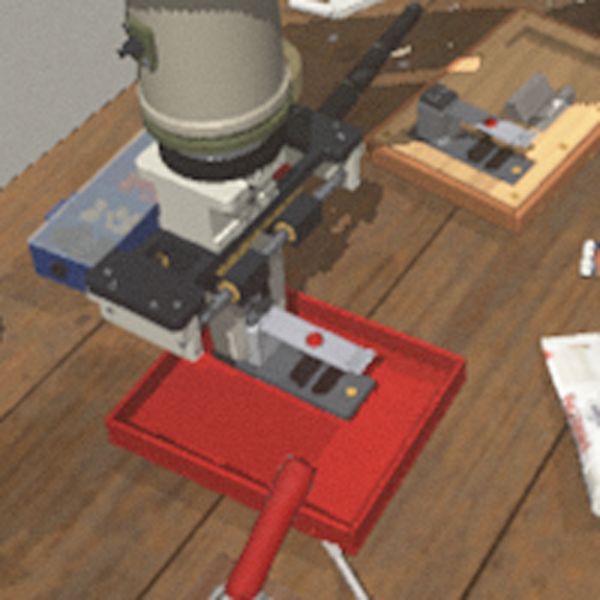

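The clip hangs over the tray interior, clear of the walls. Lowering it.

carry_out:
  targets:
    - {"hand":0,"x":0,"y":-0.003,"z":0.012,"ax":0,"ay":0,"az":0}
    - {"hand":0,"x":0,"y":-0.003,"z":0.022,"ax":0,"ay":0,"az":0}
    - {"hand":0,"x":0,"y":-0.003,"z":0.025,"ax":0,"ay":0,"az":0}
    - {"hand":0,"x":0,"y":-0.003,"z":0.027,"ax":0,"ay":0,"az":0}
    - {"hand":0,"x":0,"y":-0.003,"z":0.0285,"ax":0,"ay":0,"az":0}
    - {"hand":0,"x":0,"y":-0.003,"z":0.0285,"ax":0,"ay":0,"az":0}

```text
t: 14.12
tool_pos: [0.5798, 0.3213, 0.2096]
orientation: [-3.142, 0.0, -0.0]
force: [-5.1, -3.0, 3.6]
opening: 0.0254
gripper_force: 45.0
```

carry_out:
  targets:
    - {"hand":30,"x":0,"y":0,"z":0,"ax":0,"ay":0,"az":0}
    - {"hand":60,"x":0,"y":0,"z":0,"ax":0,"ay":0,"az":0}
    - {"hand":60,"x":0,"y":0,"z":0,"ax":0,"ay":0,"az":0}
    - {"hand":60,"x":0,"y":0,"z":-0.01,"ax":0,"ay":0,"az":0}
    - {"hand":60,"x":0,"y":0,"z":-0.04,"ax":0,"ay":0,"az":0}
    - {"hand":60,"x":0,"y":0,"z":-0.09,"ax":0,"ay":0,"az":0}
    - {"hand":60,"x":0,"y":0,"z":-0.11,"ax":0,"ay":0,"az":0}

```text
t: 15.0
tool_pos: [0.5807, 0.3217, 0.3234]
orientation: [-3.139, 0.0, -0.009]
force: [-0.5, -0.1, 0.1]
opening: 0.0558
gripper_force: 0.0
```

Run:
```python
from h import *
r=np.array([.5354,-.322]);a=-.10; g=r+.052*np.array([np.cos(a),np.sin(a)]); print(g)
go(g[0],g[1],.32,a)
im,d=read_camera("side"); np.savez("side6.npz",im=im)
H,S,V=cv2.split(cv2.cvtColor(im,cv2.COLOR_BGR2HSV))
cv2.imwrite("pics/s6.png",cv2.resize(im[220:400,140:330],None,fx=3,fy=3,interpolation=cv2.INTER_CUBIC))
```

```text
[ 0.58714022 -0.32719134]
shift [0.0065 0.6489 0.0017] turn [-0.0029 -0.0056  0.0998] | at 15.0 [0.5807 0.3217 0.3234] F [-0.46 -0.14  0.11] open 0.0558 grip 0.0
```

View pics/s6.png

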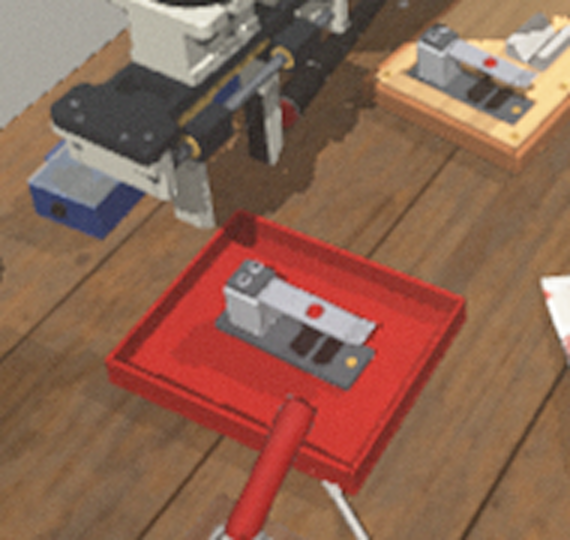

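The tired clip stands upright in the tray. My picture allowance is used up, so I'll go on with numbers only, starting with the spare.

carry_out:
  targets:
    - {"hand":60,"x":0.006,"y":0.648,"z":0,"ax":0,"ay":0,"az":0.1}
    - {"hand":60,"x":0.006,"y":0.648,"z":0,"ax":0,"ay":0,"az":0.1}
    - {"hand":60,"x":0.006,"y":0.648,"z":0,"ax":0,"ay":0,"az":0.1}
    - {"hand":60,"x":0.006,"y":0.648,"z":0,"ax":0,"ay":0,"az":0.1}
    - {"hand":60,"x":0.006,"y":0.648,"z":0,"ax":0,"ay":0,"az":0.1}
    - {"hand":60,"x":0.006,"y":0.648,"z":0,"ax":0,"ay":0,"az":0.1}
    - {"hand":60,"x":0.006,"y":0.648,"z":0,"ax":0,"ay":0,"az":0.1}
    - {"hand":60,"x":0.006,"y":0.648,"z":0,"ax":0,"ay":0,"az":0.1}

```text
t: 16.05
tool_pos: [0.5836, -0.1806, 0.3172]
orientation: [-3.137, 0.157, 0.002]
force: [1.4, 0.0, 0.2]
opening: 0.0558
gripper_force: 0.0
```

Run:
```python
from h import *
go(.5871,-.3272,.25,-.1)
# empty right pocket, seen from both cameras at t=11.5 and jig edges; rivet of left clip then vs start
for f,n in(("top","top"),("side","side")):
    a=np.load(f"{f}0.npz")["im"]; 
    for uv in ((274.3,204),(327,210.7),(406.7,209)) if n=="top" else ((303,240.2),(335.3,210.6),(364.6,173.4)):
        p=rivet(a,uv,3); print(n,p.round(2))
a=np.load("top4.npz")["im"]; print("L after",rivet(a,(274.3,204),3).round(2)); a=np.load("side6.npz")["im"]; print("L side after",rivet(a,(303,240.2),3).round(2))
```

```text
shift [0.0182 0.1456 0.0671] turn [-0.0005  0.0013 -0.0002] | at 16.05 [ 0.5836 -0.1806  0.3172] F [1.37 0.03 0.23] open 0.0558 grip 0.0
top [274.33 204.14]
top [327.12 210.55]
top [406.69 208.98]
side [303.17 240.19]
side [335.36 210.51]
side [364.67 173.38]
L after [274.33 204.15]
L side after [303.1 240.3]
```

carry_out:
  targets:
    - {"hand":60,"x":0.018,"y":0.125,"z":0,"ax":0,"ay":0,"az":0}
    - {"hand":60,"x":0.018,"y":0.125,"z":0.02,"ax":0,"ay":0,"az":0}
    - {"hand":60,"x":0.018,"y":0.125,"z":0.045,"ax":0,"ay":0,"az":0}
    - {"hand":60,"x":0.018,"y":0.125,"z":0.06,"ax":0,"ay":0,"az":0}
    - {"hand":60,"x":0.018,"y":0.125,"z":0.06,"ax":0,"ay":0,"az":0}

```text
t: 16.68
tool_pos: [0.589, -0.3036, 0.256]
orientation: [-3.135, 0.156, 0.006]
force: [-0.3, -0.6, 0.6]
opening: 0.0562
gripper_force: 0.0
```

Run:
```python
from h import *
go(.5871,-.3272,.2056,-.1)
im,d=read_camera("side"); print(rivet(im,(364.6,173.4),3).round(2)); np.savez("side7.npz",im=im)
go(.5871,-.3272,.2056,-.1)
```

```text
shift [0.0007 0.0238 0.0503] turn [-0.0022  0.0039  0.0006] | at 16.68 [ 0.589  -0.3036  0.256 ] F [-0.32 -0.6   0.65] open 0.0562 grip 0.0
[364.69 173.34]
shift [-0.0001  0.0237  0.0521] turn [-0.0009  0.0016  0.0009] | at 16.73 [ 0.5896 -0.3037  0.2577] F [ 0.5   0.03 -0.28] open 0.0561 grip 0.0
```

carry_out:
  newtons: 45
  targets:
    - {"hand":60,"x":0,"y":0.024,"z":0,"ax":0,"ay":0,"az":0}
    - {"hand":60,"x":0,"y":0.024,"z":0.01,"ax":0,"ay":0,"az":0}
    - {"hand":60,"x":0,"y":0.024,"z":0.035,"ax":0,"ay":0,"az":0}
    - {"hand":60,"x":0,"y":0.024,"z":0.051,"ax":0,"ay":0,"az":0}
    - {"hand":60,"x":0,"y":0.024,"z":0.051,"ax":0,"ay":0,"az":0}
    - {"hand":40,"x":0,"y":0.024,"z":0.051,"ax":0,"ay":0,"az":0}
    - {"hand":0,"x":0,"y":0.024,"z":0.051,"ax":0,"ay":0,"az":0}
    - {"hand":0,"x":0,"y":0.024,"z":0.051,"ax":0,"ay":0,"az":0}

```text
t: 17.73
tool_pos: [0.5876, -0.3289, 0.2085]
orientation: [3.137, -0.157, 0.002]
force: [-0.2, 0.3, 0.3]
opening: 0.0301
gripper_force: 0.0
```

carry_out:
  targets:
    - {"hand":0,"x":0,"y":0,"z":0,"ax":0,"ay":0,"az":0}
    - {"hand":0,"x":0,"y":0,"z":0,"ax":0,"ay":0,"az":0}

```text
t: 17.98
tool_pos: [0.5876, -0.3287, 0.2083]
orientation: [3.137, -0.157, 0.002]
force: [0.2, 2.3, 4.4]
opening: 0.0254
gripper_force: 45.0
```

Run:
```python
from h import *
im,d=read_camera("side"); print(rivet(im,(364.6,173.4),3).round(2)); p=rivet(im,(364.6,173.4),3); print(ray("side",p,.049).round(4))
im,d=read_camera("top"); p=rivet(im,(406.7,209),3);print(p.round(2),ray("top",p,.049).round(4),rivet(im,(274.3,204),3).round(2))
go(.5793,-.0992,.33,-.107)
```

```text
[364.84 173.25]
[[ 0.5346 -0.3188  0.049 ]]
[nan nan] [[nan nan nan]] [274.33 204.15]
shift [-0.0311 -0.2275 -0.1218] turn [ 0.0002 -0.001   0.0069] | at 18.07 [ 0.5876 -0.3287  0.2083] F [-0.54  2.83  5.66] open 0.0254 grip 45.0h.py:20: RuntimeWarning: invalid value encountered in divide
  return np.array([(q*x).sum(),(q*y).sum()])/q.sum()
```

carry_out:
  targets:
    - {"hand":0,"x":0,"y":0,"z":-0.005,"ax":0,"ay":0,"az":0}
    - {"hand":0,"x":0,"y":0,"z":-0.025,"ax":0,"ay":0,"az":0}
    - {"hand":0,"x":0,"y":0,"z":-0.06,"ax":0,"ay":0,"az":0}
    - {"hand":0,"x":-0.006,"y":-0.04,"z":-0.08,"ax":0,"ay":0,"az":0.007}
    - {"hand":0,"x":-0.013,"y":-0.095,"z":-0.085,"ax":0,"ay":0,"az":0.007}
    - {"hand":0,"x":-0.021,"y":-0.15,"z":-0.085,"ax":0,"ay":0,"az":0.007}
    - {"hand":0,"x":-0.028,"y":-0.2,"z":-0.08,"ax":0,"ay":0,"az":0.007}
    - {"hand":0,"x":-0.032,"y":-0.2275,"z":-0.07,"ax":0,"ay":0,"az":0.007}

```text
t: 19.08
tool_pos: [0.5782, -0.0968, 0.2792]
orientation: [3.137, -0.166, 0.003]
force: [-0.4, -1.0, -3.9]
opening: 0.0257
gripper_force: 45.0
```

carry_out:
  targets:
    - {"hand":0,"x":0,"y":0,"z":0.015,"ax":0,"ay":0,"az":0}
    - {"hand":0,"x":0,"y":0,"z":0.03,"ax":0,"ay":0,"az":0}
    - {"hand":0,"x":0,"y":0,"z":0.03,"ax":0,"ay":0,"az":0}
    - {"hand":0,"x":0,"y":0,"z":0.03,"ax":0,"ay":0,"az":0}

```text
t: 19.58
tool_pos: [0.5783, -0.1002, 0.2477]
orientation: [3.137, -0.17, -0.0]
force: [1.2, 0.4, -2.7]
opening: 0.0254
gripper_force: 45.0
```

Run:
```python
from h import *
im,d=read_camera("side"); 
go(.5786,-.0991,.2203,-.107)
s=read_state(); dz=s["tool_pos"][2]-.2203; T=R.from_rotvec(s["orientation"]); 
pr=s["tool_pos"]+T.apply([-.0527,-.0005,0]); pr[2]=.0615+dz; print("rivet expected",pr.round(4),proj("side",pr).round(1),"dz",dz.round(4))
uv=proj("side",pr)[0]; p=rivet(im,uv,6); print("seen",p.round(2),ray("side",p,pr[2]).round(4))
im,d=read_camera("top"); uv=proj("top",pr)[0]; p=rivet(im,uv,6); print("top",uv.round(1),p.round(2)); print(rivet(im,(274.3,204),3).round(2))
```

```text
shift [ 0.     -0.0009  0.0277] turn [ 0.0001 -0.0007 -0.0013] | at 19.62 [ 0.5785 -0.1     0.248 ] F [-0.71  0.26 -3.85] open 0.0256 grip 45.0
rivet expected [ 0.5261 -0.0938  0.0892] [[336.4 200.4]] dz 0.0277
seen [335.93 201.76] [[ 0.5246 -0.088   0.0892]]
top [327.8 209.2] [328.72 209.24]
[274.33 204.14]
```

Run:
```python
from h import *
s=read_state(); dz=s["tool_pos"][2]-.2203; T=R.from_rotvec(s["orientation"]); 
pr=s["tool_pos"]+T.apply([-.0527,-.0005,0]); pr[2]=.0615+dz
def red(im,uv,r):
    u,v=np.round(uv).astype(int); w=im[v-r:v+r+1,u-r:u+r+1].astype(float)
    q=np.clip(w[...,2]-1.6*w[...,1]-20,0,None); y,x=np.mgrid[v-r:v+r+1,u-r:u+r+1]; return np.array([(q*x).sum(),(q*y).sum()])/q.sum(), (q>0).sum()
t0=np.load("top0.npz")["im"];s0=np.load("side0.npz")["im"]
print("ref",red(t0,(327,210.5),5),red(s0,(335.4,210.5),5), "spare ref",red(t0,(406.7,209),5),red(s0,(364.7,173.4),5))
for n in("top","side"):
    im,d=read_camera(n); uv=proj(n,pr)[0]; p,k=red(im,uv,6); print(n,uv.round(2),p.round(2),k,ray(n,p,pr[2]).round(4))
go(.5786,-.0991,.2203,-.107)
```

```text
ref (array([327.17083947, 210.52061856]), np.int64(6)) (array([335.20322181, 210.47273854]), np.int64(6)) spare ref (array([406.6756927 , 208.91624685]), np.int64(7)) (array([364.54700855, 173.57549858]), np.int64(4))
top [327.72 209.22] [327.76 208.91] 7 [[ 0.527  -0.0938  0.0894]]
side [336.32 200.41] [335.72 201.66] 7 [[ 0.5251 -0.0878  0.0894]]
shift [ 0.     -0.0005  0.0279] turn [ 0.0001 -0.0011 -0.0008] | at 19.77 [ 0.5785 -0.0996  0.2482] F [ 0.53 -0.24 -3.01] open 0.0253 grip 45.0
```

carry_out:
  targets:
    - {"hand":0,"x":-0.0005,"y":-0.0005,"z":0.008,"ax":0,"ay":0,"az":0}
    - {"hand":0,"x":-0.0005,"y":-0.0005,"z":0.014,"ax":0,"ay":0,"az":0}
    - {"hand":0,"x":-0.0005,"y":-0.0005,"z":0.016,"ax":0,"ay":0,"az":0}
    - {"hand":0,"x":-0.0005,"y":-0.0005,"z":0.018,"ax":0,"ay":0,"az":0}
    - {"hand":0,"x":-0.0005,"y":-0.0005,"z":0.02,"ax":0,"ay":0,"az":0}
    - {"hand":0,"x":-0.0005,"y":-0.0005,"z":0.021,"ax":0,"ay":0,"az":0}
    - {"hand":0,"x":-0.0005,"y":-0.0005,"z":0.021,"ax":0,"ay":0,"az":0}

```text
t: 20.65
tool_pos: [0.5777, -0.0986, 0.2265]
orientation: [-3.137, 0.168, 0.0]
force: [-0.2, -0.3, -3.9]
opening: 0.0255
gripper_force: 45.0
```

It's about 4 mm into the pocket with no contact force, so I'll continue down.

carry_out:
  targets:
    - {"hand":0,"x":0,"y":0,"z":0.002,"ax":0,"ay":0,"az":0}
    - {"hand":0,"x":0,"y":0,"z":0.004,"ax":0,"ay":0,"az":0}
    - {"hand":0,"x":0,"y":0,"z":0.005,"ax":0,"ay":0,"az":0}
    - {"hand":0,"x":0,"y":0,"z":0.006,"ax":0,"ay":0,"az":0}
    - {"hand":0,"x":0,"y":0,"z":0.0065,"ax":0,"ay":0,"az":0}
    - {"hand":0,"x":0,"y":0,"z":0.0065,"ax":0,"ay":0,"az":0}

```text
t: 21.4
tool_pos: [0.5777, -0.0986, 0.2203]
orientation: [3.137, -0.168, -0.0]
force: [-2.6, 1.5, 1.1]
opening: 0.0256
gripper_force: 45.0
```

Run:
```python
from h import *
for i in range(2): read_camera("side"); go(.5786,-.0991,.2203,-.107)
print(read_state()["wrist_torque"].round(2))
```

```text
shift [ 0.0009  0.0004 -0.    ] turn [ 0.      0.     -0.0002] | at 21.45 [ 0.5777 -0.0986  0.2203] F [-3.07  0.43  0.53] open 0.0254 grip 45.0
shift [ 0.0009  0.0004 -0.    ] turn [-0.      0.     -0.0002] | at 21.5 [ 0.5777 -0.0986  0.2203] F [-2.87  0.26  0.32] open 0.0257 grip 45.0
[0.11 0.46 0.01]
```

carry_out:
  targets:
    - {"hand":0,"x":0,"y":0,"z":0.0008,"ax":0,"ay":0,"az":0}
    - {"hand":0,"x":0,"y":0,"z":0.0008,"ax":0,"ay":0,"az":0}

```text
t: 21.75
tool_pos: [0.5778, -0.0986, 0.2202]
orientation: [3.137, -0.168, -0.0]
force: [-6.6, 2.0, 8.1]
opening: 0.0256
gripper_force: 45.0
```

carry_out:
  targets:
    - {"hand":30,"x":0,"y":0,"z":0,"ax":0,"ay":0,"az":0}
    - {"hand":60,"x":0,"y":0,"z":0,"ax":0,"ay":0,"az":0}
    - {"hand":60,"x":0,"y":0,"z":0,"ax":0,"ay":0,"az":0}
    - {"hand":60,"x":0,"y":0,"z":-0.01,"ax":0,"ay":0,"az":0}
    - {"hand":60,"x":0,"y":0,"z":-0.04,"ax":0,"ay":0,"az":0}
    - {"hand":60,"x":0,"y":0,"z":-0.09,"ax":0,"ay":0,"az":0}
    - {"hand":60,"x":0,"y":0.04,"z":-0.13,"ax":0,"ay":0,"az":0}
    - {"hand":60,"x":0,"y":0.09,"z":-0.16,"ax":0,"ay":0,"az":0}

```text
t: 22.75
tool_pos: [0.5684, -0.1883, 0.3827]
orientation: [3.136, -0.165, 0.005]
force: [1.3, -1.0, 0.9]
opening: 0.056
gripper_force: 0.0
```

carry_out:
  targets:
    - {"hand":60,"x":0,"y":0.05,"z":0,"ax":0,"ay":0,"az":0}
    - {"hand":60,"x":-0.02,"y":0.11,"z":0,"ax":0,"ay":0,"az":0}
    - {"hand":60,"x":-0.04,"y":0.17,"z":0,"ax":0,"ay":0,"az":0}
    - {"hand":60,"x":-0.06,"y":0.23,"z":0,"ax":0,"ay":0,"az":0}
    - {"hand":60,"x":-0.08,"y":0.28,"z":0,"ax":0,"ay":0,"az":0}
    - {"hand":60,"x":-0.08,"y":0.28,"z":0,"ax":0,"ay":0,"az":0}
    - {"hand":60,"x":-0.08,"y":0.28,"z":0,"ax":0,"ay":0,"az":0}

```text
t: 23.62
tool_pos: [0.4587, -0.4578, 0.3796]
orientation: [-3.137, 0.169, -0.001]
force: [-0.6, 0.0, 0.5]
opening: 0.0559
gripper_force: 0.0
```

Run:
```python
from h import *
def red(im,uv,r):
    u,v=np.round(uv).astype(int); w=im[v-r:v+r+1,u-r:u+r+1].astype(float)
    q=np.clip(w[...,2]-1.6*w[...,1]-20,0,None); y,x=np.mgrid[v-r:v+r+1,u-r:u+r+1]; return (np.array([(q*x).sum(),(q*y).sum()])/q.sum()).round(2), (q>0).sum()
for n,L,Rr in(("top",(274.3,204),(327.2,210.5)),("side",(303,240.2),(335.4,210.4))):
    a=np.load(n+"0.npz"); im,d=read_camera(n); np.savez(n+"9.npz",im=im,d=d)
    for k,q in(("L",L),("R",Rr)): print(n,k,"before",red(a["im"],q,4),"now",red(im,q,4))
    # image change over the right clip
    u,v=int(Rr[0]),int(Rr[1]); D=cv2.absdiff(a["im"],im).max(2)[v-20:v+14,u-14:u+14]; print("diff",D.mean().round(1),np.percentile(D,[50,90,99]))
    print("depth diff mm",np.percentile((d-a["d"])[v-20:v+14,u-10:u+10]*1000,[5,50,95]).round(1))
go(.5786,-.0991,.2203,-.107)
```

```text
top L before (array([274.38, 204.15]), np.int64(7)) now (array([274.35, 204.14]), np.int64(7))
top R before (array([327.17, 210.52]), np.int64(6)) now (array([326.7 , 210.51]), np.int64(6))
diff 13.7 [12. 27. 40.]
depth diff mm [-7.1 -0.4  7.2]
side L before (array([303.  , 240.49]), np.int64(7)) now (array([302.94, 240.49]), np.int64(6))
side R before (array([335.2 , 210.47]), np.int64(6)) now (array([335.17, 210.55]), np.int64(6))
diff 13.1 [ 9. 30. 41.]
depth diff mm [-6.3 -0.2  6.3]
shift [ 0.0807 -0.3682  0.1593] turn [-0.0003 -0.0004  0.0013] | at 23.73 [ 0.4594 -0.4568  0.3795] F [ 0.54 -0.11  0.45] open 0.0556 grip 0.0
```

The spare's rivet is within about 1.5 mm of where the old clip's was, it bottomed at the expected height, and the left clip has not moved. Handing in.

```bash
python3 -c "
from plant import *
print(robot.close_job())"
```

```text
the job is handed in; nothing more can be done
None
```

I pressed both tongues at about 9 N and found the right clip tired (about 1 N/mm, against 2 N/mm on the left); it now stands upright in the scrap tray, the spare sits home in the right seat, and the job is handed in with no result reported back.

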